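# Shorten the magnifier boom by one hole

## Robot

A 7-joint arm with a two-finger parallel gripper is mounted at the origin on the work surface. World frame = base frame: x ahead of the robot, y to its left, z up, the work surface at z = 0. Lengths are in m, angles in rad, forces in N, time in s.
With the tool pointing down it reaches from about 0.4 to 0.85 m from the base axis. Payload 4.5 kg.
Tool frame: the origin (TCP) lies on the centre line of the jaws, within the pads' length; the fingertips stand 17 mm ahead of it and the grasp point (between the pads) lies 2 mm behind it (r.tip_reach is the distance from the TCP to the fingertips, in m); z points along the fingers, y is the line along which they close (so a half turn about z gives the same grasp; the last joint's range is limited). The gripper opens to 88 mm and grips with 3 to 60 N. Pads are 18 mm wide; open, the fingers measure 123 mm over their backs; the gripper's body (75 mm by 187 mm) begins 45 mm behind the grasp point.
Start: joints at [1.311, 0.689, -0.195, 1.565, 0.157, 0.902, -0.215], TCP at [0.181, -0.598, 0.256] pointing down, gripper open.
Joint ranges: [-3.01, 3.01], [-0.46, 2.08], [-1.47, 1.51], [0.13, 2.56], [-1, 4.14], [0.04, 2.09], [-2.66, 2.66]. Speed limits (rad/s): [2.57, 2.57, 3.14, 3.14, 3.14, 3.14, 3.14].

## Interface

Orientations are given as a unit quaternion [x, y, z, w].
In Python, from plant import r gives the robot as it stands.
- The arm moves only by the tool step_arm, never from a script. Its argument "steps" is a list of rows, each a list of 7 numbers: the shift along the tool's x, y, z in cm, then the turn, a rotation vector about the tool's x, y, z in degrees, then the gripper's target within -1 to 1 (shut at 1, half-way at 0, fully open at -1). A call has 1 to 8 rows; each row shifts and turns the commanded pose from where the row before left it, along the tool's axes as they then stand; what a row does not reach is not made up. A row lasts 1/8 s, in which the tool goes at most 62.5 mm and 10.7 degrees, less where a joint would pass 70% of its speed; a pose out of reach is approached as far as the arm can. A call with a gripper value outside its range is refused whole. The fingers move at their own pace and stop on an object; "force" is the grip in N (left out, the last holds). Time passes only in rows, so rows that do not move let the fingers close. It gives the time, the measured TCP pose, the force, the opening and the grip force at its end, in the units of the state.
- r.get_state(): the state, without advancing time (a new reading comes with each control period).
- r.snapshot(name): name is "side" or "top"; returns a dict with "pixels" (384x512x3 uint8, red, green, blue), "fx", "fy", "cx", "cy" (pixels), "dist_coeffs" ([k1, k2, p1, p2, k3] as OpenCV has them; the pictures are not rectified), "cam_to_world" (4x4, takes a point from camera to world coordinates). Camera axes: x right, y down, z forward; pixel columns grow to the right and rows downward; lengths in m; the calibration is good to about 2 mm. A picture is of the moment at which its call begins. There is no depth.
- r.finish_job(): hands the job in; it is judged then, once.
The state is a dict: "clock": time; "q": joint angles; "qd": joint speeds; "joint_torque": joint torques, N m; "tool_pos": TCP position; "eef_rot": TCP orientation; "contact_force": force on the tool from outside, world axes, zero at the start; "moment": the same for the moment, N m; "opening": opening from 0.0 (shut) to 1.0 (fully open); "finger_force": force on a finger pad.
Only numpy, scipy, OpenCV 4.12 (cv2) and the standard library are available. Lean on these libraries where they do the work, as an engineer would, in place of code of your own. Each camera call takes 0.05 s, during which the arm holds its last target. There are 200 camera calls.

## Task

The magnifier lamp on the boom stand hangs out past the circuit board: shorten its boom by one hole. Press the spring button fully in, slide the outer tube along the inner tube towards the column until the button clicks out in the very next hole, then give the tube a light tug outwards of about 10 N to make sure that it is locked, and let go. Feel your way and never force the tube hard against the button, and leave the board holder, the multimeter and the solder reel where they are.

Things in the scene. Friction and masses are not known exactly. Their poses are not given: they have to be found in the camera images.
- stand: fixed boom stand: 25 mm chromed upright column, 264 mm high, on a grey base plate 180 x 220 x 14 mm screwed to the bench. Origin: on the column's axis, on the bench
- boom: fixed part of the boom: aluminium clamp block (46 x 44 x 36 mm) on the column and a level 16 mm square steel inner tube along this frame's -y. Origin: on the column axis at the height of the tube's centre line (165 to 210 mm up, varies). x points level to the side where the button stands, y along the boom towards the column (the direction that shortens it), z up. It does not move
- sleeve: outer tube, 22 mm square aluminium, slides on the inner tube (friction 2.5 N), carries a ring magnifier (136 mm wide, 24 high) centred at y -262 mm. Axes as boom. Origin: centre line, at the hole holding the button at the start; tube from y +58 to -152 mm. Row of four hand-drilled 10 mm holes on its +x face: at y +28, 0, the next one somewhere from -22 to -34, and one 28 beyond that
- button: snap button: 8 mm steel pin with half-round end on the inner tube, 150 mm from the column axis, sprung to the boom's +x; origin on the centre line. Out, it locks the tube with 1 mm play each way. Pressed flush, its end is cammed in the rest of the way as the tube is pushed along (some 15 N), then runs under the tube's wall to the next hole. Over 20 N between tube and button harms it
- button_tip (a point): crown of the button's round end. Out, it stands 16 mm from the boom's centre line, 5 mm proud of the outer tube's +x face
- button_in (a joint): how far the button is pushed in (m): 0 fully out, 0.005 flush with the outer tube's face, 0.0065 under the tube's wall. Spring: 4 N at 0, 6 N when flush
- sleeve_slide (a joint): how far the outer tube has been slid towards the column (m): 0 with the starting hole centred on the button, 0.022 to 0.034 (it differs from start to start) with the next hole centred on it; negative is outwards
- board_holder: circuit-board holder with a green board 90 x 122 mm, 190 mm long and 70 mm high, standing loose under the lamp's end of the boom; origin under its centre
- multimeter: black multimeter lying on its back, 85 x 170 x 47 mm, loose; origin under its centre
- solder_reel: reel of solder standing on its flat side, 60 mm in diameter, 38 mm high, loose; origin under its centre

How it is judged:
By the outcome, as a careful person would: the job done as asked, in the order asked, and still so for the second after the job is handed in, with the robot touching nothing.
It also fails if it takes over 48 s, if anything falls off the work surface, if the arm or the gripper's body presses on something with over 40 N, if the wrist force passes 120 N, or if a joint passes its speed limit or range.

## Working session

There is one attempt and no reset: what is moved stays moved. The work goes in short steps, Python scripts to look and compute and a tool call to move; the robot and the scene stay as the last step left them, time stands still between calls to the robot, and variables do not carry over. Pictures are saved under pics/ and viewed, at most 10 in all, crops included, and the job is handed in when it is done.

Besides the shell and the picture viewer there is one more tool, called after ">>>" as a command line: name --pt "numbers of a row" for each row, then --argument value for the rest. step_arm: Moves the arm, as the interface text tells. Its arguments: {"type":"object","properties":{"steps":{"type":"array","items":{"type":"array","items":{"type":"number"}}},"force":{"type":"number"}},"required":["steps"]}

```bash
ls; mkdir -p pics; python3 - <<'E'
from plant import r
import cv2,pickle
for n in("side","top"):
    s=r.snapshot(n);pickle.dump(s,open(f"pics/{n}0.pkl","wb"))
    cv2.imwrite(f"pics/{n}0.png",s["pixels"][:,:,::-1])
    print(n,s["fx"],s["fy"],s["cx"],s["cy"],s["dist_coeffs"]);print(s["cam_to_world"])
print(r.get_state(),r.tip_reach)
E
```

```text
pics
side 429.94625836049835 429.94625836049835 259.7679033857935 196.1455572826152 [0.0433463 0.        0.        0.        0.       ]
[[ 0.96623126 -0.13740498  0.21798401  0.34533666]
 [-0.25762736 -0.49862845  0.82764594 -0.90049924]
 [-0.00502964 -0.85585603 -0.51718968  0.71234067]
 [ 0.          0.          0.          1.        ]]
top 394.31804752644933 394.31804752644933 260.7029066987667 191.0127349237318 [0.04142902 0.         0.         0.         0.        ]
[[ 0.0252398  -0.99559517  0.09029513  0.49127505]
 [-0.99966095 -0.02455804  0.00865359  0.01042114]
 [-0.006398   -0.09048293 -0.99587746  0.9393994 ]
 [ 0.          0.          0.          1.        ]]
{'clock': 0.1, 'q': array([ 1.31081032,  0.68989052, -0.19449912,  1.56619294,  0.15729699,
        0.90249599, -0.2150814 ]), 'qd': array([-0.00158992, -0.00127497, -0.00031177, -0.00118571,  0.00029455,
       -0.00079772,  0.00047861]), 'joint_torque': array([-3.13067118e-03, -5.28497601e+01, -1.27153002e+00, -1.53837830e+01,
       -5.25842328e-02,  2.02097683e-03,  6.51181244e-05]), 'tool_pos': array([ 0.18078844, -0.59774329,  0.25500821]), 'eef_rot': array([ 9.89225091e-01,  1.46400412e-01, -1.78990847e-04, -7.78824850e-04]), 'contact_force': array([-0.21261344,  0.59918586,  0.21502509]), 'moment': array([ 0.00368476, -0.06766368, -0.02797533]), 'finger_force': 0.0, 'opening': 0.9981334797160136} 0.017
```

View pics/side0.png

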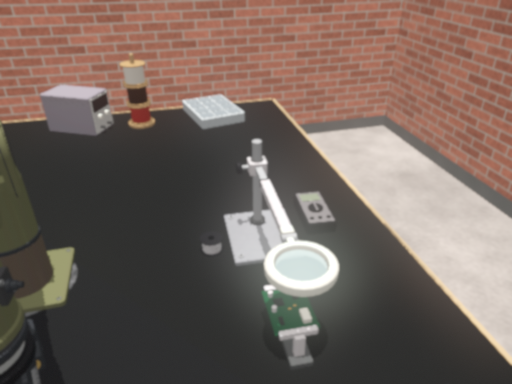

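View pics/top0.png

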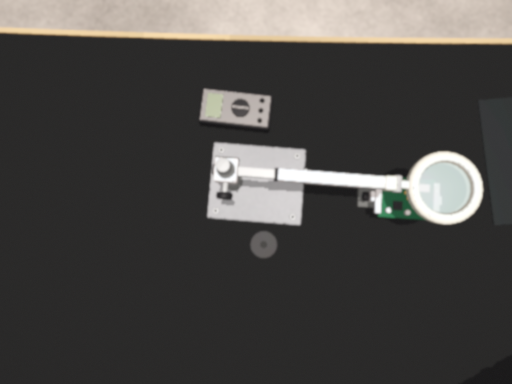

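The side view shows the column at (257,150–220), the boom running to the ring at (301,267), with the board below it. In the top view the column is at (225,168), the sleeve spans roughly (277,174)–(400,183), and the button should be on its upper (+x) side. I'll zoom in.

```bash
cat > h.py <<'E'
import numpy as np,cv2,pickle
def ray(s,uv):
    K=np.array([[s["fx"],0,s["cx"]],[0,s["fy"],s["cy"]],[0,0,1.]])
    n=cv2.undistortPoints(np.array(uv,float).reshape(-1,1,2),K,np.array(s["dist_coeffs"]))[:,0]
    T=np.array(s["cam_to_world"]);d=np.c_[n,np.ones(len(n))]@T[:3,:3].T
    return T[:3,3],d
def plane(s,uv,z):
    o,d=ray(s,uv);return o+d*((z-o[2])/d[:,2])[:,None]
def proj(s,P):
    K=np.array([[s["fx"],0,s["cx"]],[0,s["fy"],s["cy"]],[0,0,1.]])
    T=np.linalg.inv(np.array(s["cam_to_world"]))
    return cv2.projectPoints(np.array(P,float).reshape(-1,3),cv2.Rodrigues(T[:3,:3])[0],T[:3,3],K,np.array(s["dist_coeffs"]))[0][:,0]
def tri(s1,p1,s2,p2):
    o1,d1=ray(s1,[p1]);o2,d2=ray(s2,[p2]);d1=d1[0];d2=d2[0]
    a=np.linalg.lstsq(np.c_[d1,-d2],o2-o1,rcond=None)[0]
    A=o1+a[0]*d1;B=o2+a[1]*d2;return (A+B)/2,np.linalg.norm(A-B)
E
python3 - <<'E'
import pickle,cv2,numpy as np
from h import *
a=pickle.load(open("pics/top0.pkl","rb"));b=pickle.load(open("pics/side0.pkl","rb"))
t=a["pixels"][145:225,205:405,::-1]; s=b["pixels"][135:300,225:345,::-1]
cv2.imwrite("pics/topc.png",cv2.resize(t,None,fx=4,fy=4,interpolation=cv2.INTER_CUBIC))
cv2.imwrite("pics/sidec.png",cv2.resize(s,None,fx=3.6,fy=3.6,interpolation=cv2.INTER_CUBIC))
# ring centre via glass mask ellipse in both
for n,S,box in(("top",a,(380,500,140,235)),("side",b,(255,350,230,305))):
    im=S["pixels"][box[2]:box[3],box[0]:box[1]]
    m=(im.min(2)>190).astype(np.uint8)
    c=max(cv2.findContours(m,0,2)[0],key=cv2.contourArea)+np.array([box[0],box[2]])
    print(n,cv2.fitEllipse(cv2.convexHull(c)))
print("col top",plane(a,[(225,167)],0.264))
for u,v in((290,175.),(390,182.)):
    col=a["pixels"][165:195,u].max(1);print(u,col)
E
```

```text
top ((432.7529296875, 186.44046020507812), (72.29029846191406, 103.42325592041016), 96.64552307128906)
side ((293.045654296875, 258.07794189453125), (56.75190734863281, 92.8716812133789), 112.26261901855469)
col top [[0.59268122 0.07907839 0.264     ]]
290 [210 210 209 216 237 255 255 255 255 255 255 255 255 255 254 229 185 153
 150 151 151 151 152 151 153 167 191 209 214 215]
390 [ 42  43  43  43  41  37  32  30  35  82 164 224 251 255 255 255 255 255
 255 255 255 255 255 248 222 172 120  95  88  88]
```

View pics/topc.png

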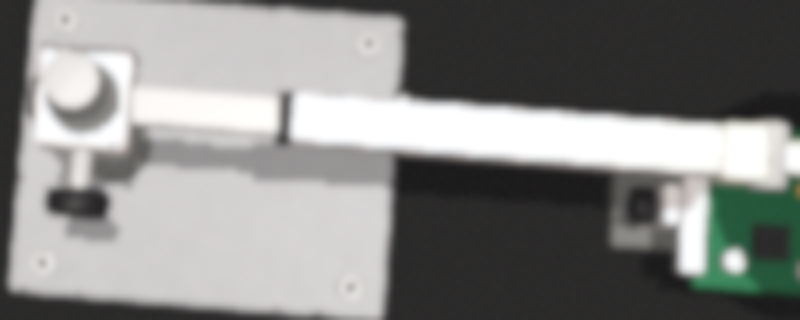

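View pics/sidec.png

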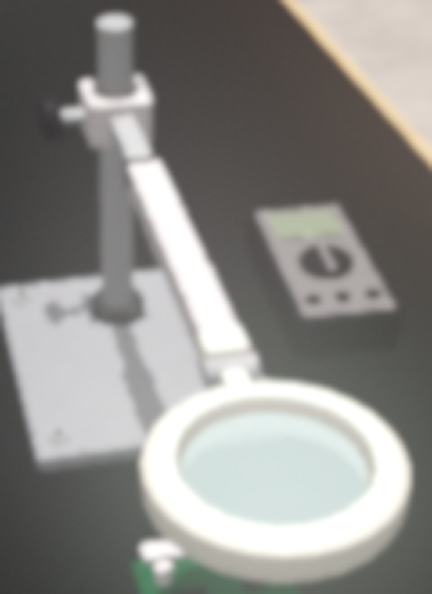

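Top crop: sleeve starts at crop (290,117) → px (277.5,174), the collar end is at (385.5,181.5), and the button shows as a faint bump at (402,95) → px (305.5,168.7). Side crop: sleeve ends at px (266,181.5) and (288,232). Next I'll triangulate the boom line.

```bash
python3 - <<'E'
import pickle
from h import *
a=pickle.load(open("pics/top0.pkl","rb"));b=pickle.load(open("pics/side0.pkl","rb"))
P,e=tri(a,(277.5,174.2),b,(266.1,181.4));print("near end",P,e)
Q,f=tri(a,(385.5,181.5),b,(288.3,232.2));print("far end",Q,f,np.linalg.norm(P-Q))
# glass (bluish) ring centre
for n,S,box in(("top",a,(380,500,140,235)),("side",b,(255,350,230,305))):
    im=S["pixels"].astype(int)
    m=((im[...,2]-im[...,0]>8)&(im.min(2)>110)).astype(np.uint8);M=np.zeros_like(m);M[box[2]:box[3],box[0]:box[1]]=m[box[2]:box[3],box[0]:box[1]]
    c=max(cv2.findContours(M,0,2)[0],key=cv2.contourArea);el=cv2.fitEllipse(cv2.convexHull(c));print(n,el)
    globals()[n]=el[0]
R,g=tri(a,top,b,side);print("ring",R,g)
g=cv2.cvtColor(a["pixels"],cv2.COLOR_RGB2GRAY).astype(float)
def edges(u):
    col=g[160:198,u];d=np.diff(col);
    def sp(i): w=np.abs(d[i-2:i+3]);return 160.5+(w*np.arange(i-2,i+3)).sum()/w.sum()
    return sp(2+np.argmax(d[2:-3])),sp(2+np.argmin(d[2:-3]))
us=np.arange(312,382,6);E=np.array([edges(u) for u in us])
for h in(0.175,0.19,0.205):
    U=plane(a,np.c_[us,E[:,0]],h+.011);L=plane(a,np.c_[us,E[:,1]],h+.011)
    k=np.polyfit(U[:,1],U[:,0],1);l=np.polyfit(L[:,1],L[:,0],1)
    print(h,"upper edge x=",k,"lower",l,"width",np.polyval(k,-.1)-np.polyval(l,-.1))
print("res",np.std(E[:,0]-np.polyval(np.polyfit(us,E[:,0],1),us)))
print("col",plane(a,[(223,165.5)],.264),"col base",plane(b,[(257.5,219)],.014))
E
```

```text
near end [ 0.59305392 -0.01450202  0.19824691] 0.003702246425720568
far end [ 0.58400479 -0.21980336  0.19056476] 0.001729386121828034 0.20564421373334985
top ((445.9641418457031, 186.73326110839844), (37.01644515991211, 43.891380310058594), 155.0442657470703)
side ((300.9819641113281, 265.8319396972656), (26.67371368408203, 48.34553527832031), 94.6069107055664)
ring [ 0.57423955 -0.33015371  0.19422466] 0.002520661377168759
0.175 upper edge x= [0.05618156 0.60785705] lower [0.04386158 0.58007705] width 0.02654799880287184
0.19 upper edge x= [0.05618156 0.60552427] lower [0.04386158 0.57829992] width 0.025992349607726783
0.205 upper edge x= [0.05618156 0.60319149] lower [0.04386158 0.5765228 ] width 0.025436700412580393
res 0.10891891251108544
col [[0.59521396 0.08262376 0.264     ]] col base [[0.60050024 0.09553453 0.014     ]]
```

```bash
cat >> h.py <<'E'
from scipy.spatial.transform import Rotation as Ro
def rows(st,target,yaw,n):
    """n rows (cm, deg) from state st to target with tool x at world angle yaw (deg), tool down"""
    R=Ro.from_quat(st["eef_rot"]);G=Ro.from_matrix(np.array([[np.cos(np.radians(yaw)),np.sin(np.radians(yaw)),0],[np.sin(np.radians(yaw)),-np.cos(np.radians(yaw)),0],[0,0,-1]]))
    w=(R.inv()*G).as_rotvec()/n;d=(np.array(target)-st["tool_pos"])/n
    for k in range(n):
        print(np.round(np.r_[R.inv().apply(d)*100,np.degrees(w)],2).tolist());R=R*Ro.from_rotvec(w)
E
python3 - <<'E'
import pickle
from h import *
from plant import r
a=pickle.load(open("pics/top0.pkl","rb"));b=pickle.load(open("pics/side0.pkl","rb"))
print("bump",plane(a,[(305.5,168.7)],.185))
for z in(.18,.185,.19,.195): 
    # boom centreline points predicted in side view, top face centre near/far ends
    P=plane(a,[(277.5,174.2),(385.5,181.5)],z+.011);print(z,proj(b,P).round(1).tolist(),np.linalg.norm(P[0]-P[1]))
s=r.get_state();s["tool_pos"]=s["tool_pos"]
rows(s,[.591,-.069,.33],87.1,12)
E
```

```text
bump [[ 0.60499527 -0.06829158  0.185     ]]
0.18 [[265.0, 184.1], [287.4, 232.1]] 0.20527516136440355
0.185 [[264.7, 182.3], [287.0, 229.7]] 0.20390373348073926
0.19 [[264.4, 180.6], [286.5, 227.4]] 0.20253230559707494
0.195 [[264.2, 178.8], [286.1, 225.0]] 0.20116087771341068
[4.55, -3.23, -0.62, -0.01, -0.0, -5.86]
[4.85, -2.75, -0.62, -0.01, -0.0, -5.86]
[5.11, -2.24, -0.62, -0.01, -0.0, -5.86]
[5.31, -1.7, -0.62, -0.01, -0.0, -5.86]
[5.46, -1.15, -0.62, -0.01, -0.0, -5.86]
[5.55, -0.59, -0.62, -0.01, -0.0, -5.86]
[5.58, -0.02, -0.62, -0.01, -0.0, -5.86]
[5.55, 0.55, -0.62, -0.01, -0.0, -5.86]
[5.47, 1.11, -0.62, -0.01, -0.0, -5.86]
[5.32, 1.66, -0.62, -0.01, -0.0, -5.86]
[5.13, 2.2, -0.62, -0.01, -0.0, -5.86]
[4.88, 2.71, -0.62, -0.01, -0.0, -5.86]
```

>>> step_arm --pt "4.5 -3.2 -1.5 0 0 -5.9 -1" --pt "4.8 -2.7 -1.5 0 0 -5.9 -1" --pt "5.1 -2.2 -1 0 0 -5.9 -1" --pt "5.3 -1.7 -1 0 0 -5.9 -1" --pt "5.5 -1.1 -0.5 0 0 -5.9 -1" --pt "5.5 -0.6 -0.5 0 0 -5.9 -1" --pt "5.5 0 -0.5 0 0 -5.9 -1" --pt "5.5 0.5 -0.5 0 0 -5.9 -1"

```text
clock: 1.1
tool_pos: [0.4529, -0.2463, 0.3257]
eef_rot: [0.847, 0.532, -0.0, -0.0]
contact_force: [0.3, -0.6, -0.4]
opening: 0.999
finger_force: 0.0
```

>>> step_arm --pt "5.5 1.1 -0.2 0 0 -5.9 -1" --pt "5.3 1.7 -0.2 0 0 -5.9 -1" --pt "5.1 2.2 0 0 0 -5.9 -1" --pt "4.5 2.7 0 0 0 -5.5 -1" --pt "0 0 0 0 0 0 -1" --pt "0 0 0 0 0 0 -1"

```text
clock: 1.85
tool_pos: [0.5867, -0.0753, 0.3291]
eef_rot: [0.724, 0.69, -0.001, -0.0]
contact_force: [1.0, -0.2, 0.0]
opening: 1.0
finger_force: 0.0
```

```bash
python3 - <<'E'
from h import *
from plant import r
s=r.get_state();print(s["clock"],s["tool_pos"],s["contact_force"],s["q"])
rows(s,[.591,-.067,.235],87.1,1)
S=r.snapshot("side");pickle.dump(S,open("pics/side1.pkl","wb"))
T=r.snapshot("top");pickle.dump(T,open("pics/top1.pkl","wb"))
print(proj(S,[s["tool_pos"]]),proj(T,[s["tool_pos"]]))
c=cv2.resize(S["pixels"][100:300,180:380,::-1],None,fx=2,fy=2,interpolation=2);d=cv2.resize(T["pixels"][100:300,200:400,::-1],None,fx=2,fy=2,interpolation=2)
cv2.imwrite("pics/b1.png",np.hstack([c,d]))
E
```

```text
1.85 [ 0.58672217 -0.07528201  0.32907886] [ 0.99679667 -0.15607173  0.00227634] [ 0.36191604  0.60420759 -0.54877374  1.56138597  0.34450918  1.07558286
 -0.32278343]
[0.86, 0.4, 9.41, -0.1, 0.06, 0.09]
[[270.16368077 142.41096993]] [[319.68099844 166.84241153]]
```

View pics/b1.png

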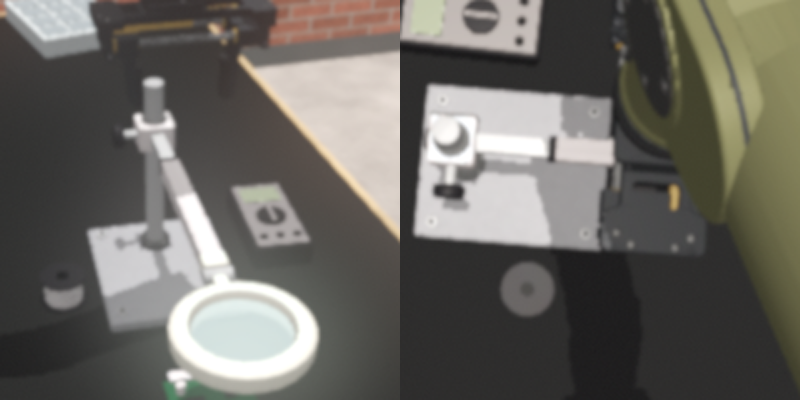

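The picture shows the gripper straddling the boom, with the fingers either side of the tube and nothing else in the way. I'll descend with the pads at button height.

>>> step_arm --pt "0.9 0.4 3 0 0 0 -1" --pt "0 0 3 0 0 0 -1" --pt "0 0 3 0 0 0 -1" --pt "0 0 3 0 0 0 -1" --pt "0 0 1.5 0 0 0 -0.3" --pt "0 0 1.2 0 0 0 0" --pt "0 0 0 0 0 0 0" --pt "0 0 0 0 0 0 0" --force 5

```text
clock: 2.95
tool_pos: [0.5924, -0.0657, 0.1836]
eef_rot: [0.724, 0.69, 0.001, 0.001]
contact_force: [0.7, 0.3, -0.2]
opening: 0.569
finger_force: 0.0
```

```bash
python3 - <<'E'
from h import *
from plant import r
s=r.get_state();print(s["clock"],s["tool_pos"],s["contact_force"],s["opening"])
rows(s,[.5912,-.067,.182],87.1,1)
S=r.snapshot("side");pickle.dump(S,open("pics/side2.pkl","wb"))
T=r.snapshot("top")
p=s["tool_pos"];print(proj(S,[p,p+[.012,0,0],p-[.012,0,0],p+[0,0,-.017]]).round(1).tolist())
c=cv2.resize(S["pixels"][130:250,215:335,::-1],None,fx=5,fy=5,interpolation=2)
d=cv2.resize(T["pixels"][130:210,200:240,::-1],None,fx=4,fy=4,interpolation=2)
cv2.imwrite("pics/b2.png",c)
E
```

```text
2.95 [ 0.5924149  -0.06568081  0.18360139] [ 0.73674265  0.32998881 -0.16793239] 0.5694837798321352
[-0.14, -0.12, 0.16, 0.1, -0.0, 0.13]
[[270.9, 197.1], [275.7, 196.4], [266.0, 197.8], [270.8, 203.2]]
```

View pics/b2.png

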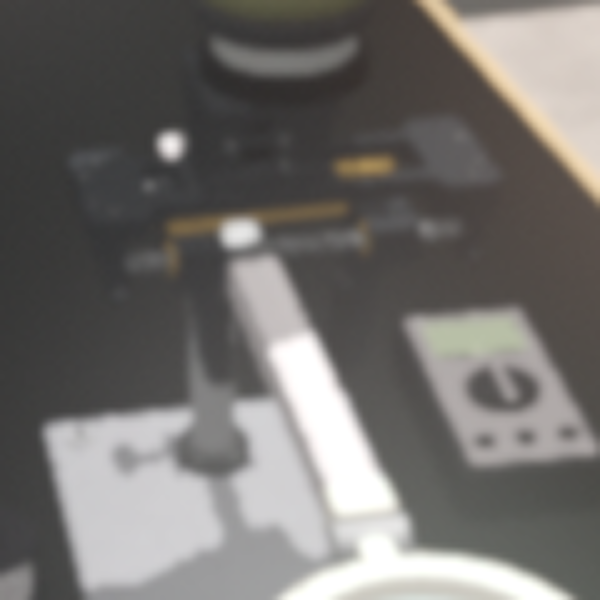

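The tube passes between the fingers at crop (283,315), in line with the TCP, and it is clear all round. I'll close at 3 N to feel for the button, which should stop the jaws near 27 mm (opening ≈ 0.307).

>>> step_arm --pt "-0.1 -0.1 0 0 0 0 0.3" --pt "0 0 0 0 0 0 1" --pt "0 0 0 0 0 0 1" --pt "0 0 0 0 0 0 1" --pt "0 0 0 0 0 0 1" --pt "0 0 0 0 0 0 1" --force 3

```text
clock: 3.8
tool_pos: [0.5901, -0.0668, 0.1827]
eef_rot: [0.724, 0.69, -0.001, -0.0]
contact_force: [-5.0, -0.6, 5.2]
opening: 0.287
finger_force: 3.0
```

>>> step_arm --pt "0 -0.1 -0.1 0 0 0 1" --pt "0 0 0 0 0 0 1"

```text
clock: 4.05
tool_pos: [0.59, -0.0667, 0.1832]
eef_rot: [0.724, 0.69, 0.0, 0.0]
contact_force: [1.3, -0.6, -4.0]
opening: 0.284
finger_force: 3.1
```

```bash
python3 - <<'E'
from plant import r
s=r.get_state();print({k:s[k] for k in("clock","tool_pos","contact_force","moment","opening","finger_force")})
E
```

```text
{'clock': 4.05, 'tool_pos': array([ 0.59003026, -0.06674618,  0.18322812]), 'contact_force': array([ 1.32718664, -0.56124057, -3.98386028]), 'moment': array([-0.17618852,  0.00338023, -0.00733404]), 'opening': 0.2840330738109924, 'finger_force': 3.1176863238215446}
```

>>> step_arm --pt "0 0 0.04 0 0 0 1" --pt "0 0 0 0 0 0 1" --pt "0 0 0 0 0 0 1" --force 10

```text
clock: 4.42
tool_pos: [0.5884, -0.0667, 0.1831]
eef_rot: [0.724, 0.69, -0.001, -0.001]
contact_force: [-5.6, 0.3, 2.0]
opening: 0.244
finger_force: 10.0
```

```bash
python3 - <<'E'
from plant import r
s=r.get_state();print({k:s[k] for k in("clock","tool_pos","contact_force","moment","opening","finger_force")})
E
```

```text
{'clock': 4.425, 'tool_pos': array([ 0.58842427, -0.06670087,  0.18309783]), 'contact_force': array([-5.60413261,  0.34392295,  1.96695915]), 'moment': array([-0.07726557,  1.05950351, -0.05860397]), 'opening': 0.24360111999736808, 'finger_force': 9.983484157710336}
```

>>> step_arm --pt "0 -0.05 0 0 0 0 0.25" --pt "0 0 0 0 0 0 0.25" --pt "-0.4 0 0 0 0 0 0.25" --pt "0 0 0 0 0 0 1" --pt "0 0 0 0 0 0 1" --pt "0 0 0 0 0 0 1" --force 3

```text
clock: 5.18
tool_pos: [0.5896, -0.0712, 0.1834]
eef_rot: [0.724, 0.69, 0.0, 0.001]
contact_force: [1.1, -2.2, -0.7]
opening: 0.287
finger_force: 3.0
```

>>> step_arm --pt "0 0 0 0 0 0 0.25" --pt "0 0 0 0 0 0 0.25" --pt "0.8 0 0 0 0 0 0.25" --pt "0 0 0 0 0 0 0.25" --pt "0 0 0 0 0 0 1" --pt "0 0 0 0 0 0 1" --pt "0 0 0 0 0 0 1" --force 3

```text
clock: 6.05
tool_pos: [0.59, -0.0622, 0.1834]
eef_rot: [0.724, 0.69, 0.001, 0.0]
contact_force: [2.3, 2.0, -1.4]
opening: 0.282
finger_force: 3.1
```

Opening stays at about 0.285 across ±4 mm, so the crown lies well within the pad. I'll centre the pads again and press it flush with a firm grip.

>>> step_arm --pt "0 0 0 0 0 0 0.25" --pt "0 0 0 0 0 0 0.25" --pt "-0.4 -0.1 0 0 0 0 0.25" --pt "0 0 0 0 0 0 0.25" --pt "0 0 0 0 0 0 1" --pt "0 0 0 0 0 0 1" --pt "0 0 0 0 0 0 1" --pt "0 0 0 0 0 0 1" --force 25

```text
clock: 7.05
tool_pos: [0.5884, -0.0669, 0.1834]
eef_rot: [0.724, 0.69, -0.0, 0.0]
contact_force: [1.1, -2.4, 0.9]
opening: 0.24
finger_force: 25.1
```

>>> step_arm --pt "0.05 0 0 0 0 0 1" --pt "0.05 0 0 0 0 0 1" --pt "0 0 0 0 0 0 1"

```text
clock: 7.42
tool_pos: [0.5884, -0.0668, 0.1834]
eef_rot: [0.724, 0.689, -0.001, 0.001]
contact_force: [0.9, -4.6, 1.7]
opening: 0.241
finger_force: 25.1
```

>>> step_arm --pt "0.05 0 0 0 0 0 1" --pt "0.05 0 0 0 0 0 1" --pt "0 0 0 0 0 0 1"

```text
clock: 7.8
tool_pos: [0.5884, -0.0662, 0.1834]
eef_rot: [0.724, 0.689, -0.001, 0.001]
contact_force: [2.4, -5.9, 0.9]
opening: 0.243
finger_force: 25.0
```

>>> step_arm --pt "0.05 0 0 0 0 0 1" --pt "0.05 0 0 0 0 0 1" --pt "0 0 0 0 0 0 1"

```text
clock: 8.18
tool_pos: [0.5885, -0.0651, 0.1834]
eef_rot: [0.724, 0.689, -0.001, 0.001]
contact_force: [0.9, -4.4, 1.4]
opening: 0.244
finger_force: 25.1
```

>>> step_arm --pt "0.05 0 0 0 0 0 1" --pt "0.05 0 0 0 0 0 1" --pt "0 0 0 0 0 0 1"

```text
clock: 8.55
tool_pos: [0.5885, -0.0649, 0.1834]
eef_rot: [0.725, 0.689, -0.001, 0.001]
contact_force: [0.6, -7.2, 1.6]
opening: 0.239
finger_force: 25.0
```

>>> step_arm --pt "0.05 0 0 0 0 0 1" --pt "0.05 0 0 0 0 0 1" --pt "0 0 0 0 0 0 1"

```text
clock: 8.93
tool_pos: [0.5885, -0.0647, 0.1834]
eef_rot: [0.725, 0.689, -0.002, 0.001]
contact_force: [0.8, -8.0, 1.9]
opening: 0.242
finger_force: 25.0
```

>>> step_arm --pt "0.05 0 0 0 0 0 1" --pt "0.05 0 0 0 0 0 1" --pt "0 0 0 0 0 0 1"

```text
clock: 9.3
tool_pos: [0.5885, -0.0644, 0.1834]
eef_rot: [0.725, 0.689, -0.002, 0.002]
contact_force: [1.0, -9.0, 1.4]
opening: 0.241
finger_force: 25.0
```

>>> step_arm --pt "0.05 0 0 0 0 0 1" --pt "0.05 0 0 0 0 0 1" --pt "0 0 0 0 0 0 1"

```text
clock: 9.68
tool_pos: [0.5885, -0.0643, 0.1834]
eef_rot: [0.725, 0.689, -0.002, 0.002]
contact_force: [1.9, -9.9, 1.9]
opening: 0.241
finger_force: 25.0
```

>>> step_arm --pt "0.05 0 0 0 0 0 1" --pt "0.05 0 0 0 0 0 1" --pt "0 0 0 0 0 0 1"

```text
clock: 10.05
tool_pos: [0.5885, -0.0641, 0.1834]
eef_rot: [0.725, 0.688, -0.003, 0.003]
contact_force: [1.6, -11.4, 2.0]
opening: 0.241
finger_force: 25.0
```

>>> step_arm --pt "0.05 0 0 0 0 0 1" --pt "0.05 0 0 0 0 0 1" --pt "0 0 0 0 0 0 1"

```text
clock: 10.42
tool_pos: [0.5885, -0.064, 0.1834]
eef_rot: [0.726, 0.688, -0.003, 0.003]
contact_force: [1.4, -14.1, 2.8]
opening: 0.239
finger_force: 25.0
```

>>> step_arm --pt "0.05 0 0 0 0 0 1" --pt "0.05 0 0 0 0 0 1" --pt "0 0 0 0 0 0 1"

```text
clock: 10.8
tool_pos: [0.5885, -0.0639, 0.1834]
eef_rot: [0.726, 0.688, -0.004, 0.003]
contact_force: [1.2, -15.0, 2.7]
opening: 0.243
finger_force: 25.0
```

>>> step_arm --pt "0.05 0 0 0 0 0 1" --pt "0 0 0 0 0 0 1"

```text
clock: 11.05
tool_pos: [0.5885, -0.0639, 0.1834]
eef_rot: [0.726, 0.688, -0.004, 0.003]
contact_force: [1.1, -15.7, 3.0]
opening: 0.241
finger_force: 25.0
```

>>> step_arm --pt "0.05 0 0 0 0 0 1" --pt "0 0 0 0 0 0 1"

```text
clock: 11.3
tool_pos: [0.5885, -0.0638, 0.1833]
eef_rot: [0.726, 0.688, -0.004, 0.004]
contact_force: [0.9, -16.6, 3.4]
opening: 0.243
finger_force: 25.1
```

>>> step_arm --pt "0.05 0 0 0 0 0 1" --pt "0 0 0 0 0 0 1"

```text
clock: 11.55
tool_pos: [0.5885, -0.0637, 0.1833]
eef_rot: [0.726, 0.688, -0.004, 0.004]
contact_force: [1.1, -16.8, 3.4]
opening: 0.243
finger_force: 25.1
```

>>> step_arm --pt "0.05 0 0 0 0 0 1" --pt "0 0 0 0 0 0 1"

```text
clock: 11.8
tool_pos: [0.5886, -0.0637, 0.1834]
eef_rot: [0.726, 0.687, -0.005, 0.004]
contact_force: [1.7, -18.0, 3.7]
opening: 0.242
finger_force: 25.1
```

>>> step_arm --pt "0.05 0 0 0 0 0 1" --pt "0 0 0 0 0 0 1"

```text
clock: 12.05
tool_pos: [0.5885, -0.0636, 0.1834]
eef_rot: [0.726, 0.687, -0.005, 0.004]
contact_force: [1.3, -17.5, 4.7]
opening: 0.244
finger_force: 25.1
```

>>> step_arm --pt "0.05 0 0 0 0 0 1" --pt "0 0 0 0 0 0 1"

```text
clock: 12.3
tool_pos: [0.5885, -0.0636, 0.1834]
eef_rot: [0.726, 0.687, -0.005, 0.004]
contact_force: [1.2, -18.3, 3.6]
opening: 0.242
finger_force: 25.1
```

>>> step_arm --pt "0.05 0 0 0 0 0 1" --pt "0 0 0 0 0 0 1"

```text
clock: 12.55
tool_pos: [0.5885, -0.0635, 0.1833]
eef_rot: [0.726, 0.687, -0.005, 0.005]
contact_force: [1.7, -19.9, 3.6]
opening: 0.244
finger_force: 25.1
```

>>> step_arm --pt "0.05 0 0 0 0 0 1" --pt "0 0 0 0 0 0 1"

```text
clock: 12.8
tool_pos: [0.5885, -0.0635, 0.1833]
eef_rot: [0.727, 0.687, -0.006, 0.005]
contact_force: [1.4, -19.7, 4.5]
opening: 0.244
finger_force: 25.1
```

>>> step_arm --pt "0.03 0 0 0 0 0 1" --pt "0 0 0 0 0 0 1" --pt "0 0 0 0 0 0 1" --pt "0 0 0 0 0 0 1"

```text
clock: 13.3
tool_pos: [0.5885, -0.0634, 0.1834]
eef_rot: [0.727, 0.687, -0.006, 0.005]
contact_force: [1.6, -20.5, 3.8]
opening: 0.247
finger_force: 25.1
```

```bash
python3 - <<'E'
from h import *
from plant import r
s=r.get_state();print({k:s[k] for k in("clock","tool_pos","contact_force","moment","opening","eef_rot")})
Rm=Ro.from_quat(s["eef_rot"]).as_matrix();print(Rm.round(4))
T=r.snapshot("top");S=r.snapshot("side")
pickle.dump((T,S),open("pics/p3.pkl","wb"))
a=pickle.load(open("pics/top0.pkl","rb"))
c=cv2.resize(T["pixels"][150:200,250:350,::-1],None,fx=6,fy=6,interpolation=2);d=cv2.resize(a["pixels"][150:200,250:350,::-1],None,fx=6,fy=6,interpolation=2)
cv2.imwrite("pics/b3.png",np.vstack([d,c]))
# sleeve near end column position in both top pictures
for X in(a,T):
    g=cv2.cvtColor(X["pixels"],cv2.COLOR_RGB2GRAY).astype(float)[172:177,268:286].mean(0);print(g.round(0))
E
```

```text
{'clock': 13.3, 'tool_pos': array([ 0.58853998, -0.06344839,  0.18335417]), 'contact_force': array([  1.63752153, -20.45035963,   3.78289887]), 'moment': array([-4.12848779, -0.22157832,  0.11152774]), 'opening': 0.24679279244356003, 'eef_rot': array([ 0.72667402,  0.68694108, -0.00571968,  0.0049092 ])}
[[ 5.620e-02  9.984e-01 -1.600e-03]
 [ 9.983e-01 -5.620e-02 -1.500e-02]
 [-1.510e-02 -7.000e-04 -9.999e-01]]
[254. 254. 254. 254. 252. 240. 201. 135. 107. 168. 225. 251. 255. 255.
 255. 255. 255. 255.]
[199. 196. 194. 183. 149.  99.  73. 107. 163. 199. 212. 214. 215. 214.
 214. 214. 214. 213.]
```

View pics/b3.png

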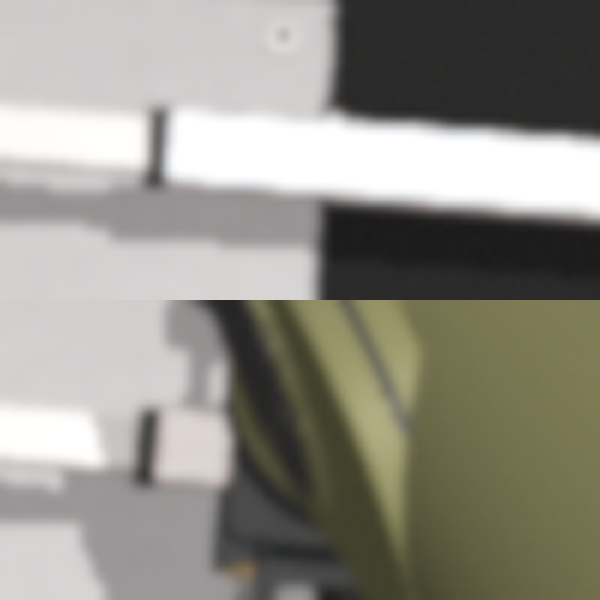

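Top picture: the dark sleeve end moved from about px 275.8 to 274.0 (≈3.4 mm), so the tube goes with the pads and is on the button's round end. I'll grip harder to seat the pad fully flush, then continue in very small steps.

>>> step_arm --pt "0 0 0 0 0 0 1" --pt "0 0 0 0 0 0 1" --pt "0 0 0 0 0 0 1" --force 45

```text
clock: 13.78
tool_pos: [0.5891, -0.0532, 0.1834]
eef_rot: [0.724, 0.69, -0.0, 0.001]
contact_force: [1.8, -5.3, 0.7]
opening: 0.237
finger_force: 45.0
```

>>> step_arm --pt "0.03 0 0 0 0 0 1" --pt "0 0 0 0 0 0 1"

```text
clock: 14.02
tool_pos: [0.5892, -0.0512, 0.1834]
eef_rot: [0.724, 0.69, 0.001, -0.0]
contact_force: [2.2, -3.1, 0.7]
opening: 0.236
finger_force: 45.0
```

It cammed under; the tool is now at y −0.0512, about 15 mm of slide. I'll ease the grip and feel along for the next hole.

>>> step_arm --pt "0.1 0 0 0 0 0 1" --pt "0.1 0 0 0 0 0 1" --pt "0.1 0 0 0 0 0 1" --pt "0 0 0 0 0 0 1" --force 20

```text
clock: 14.52
tool_pos: [0.5894, -0.0479, 0.1834]
eef_rot: [0.724, 0.69, 0.001, -0.0]
contact_force: [3.9, -0.9, 1.0]
opening: 0.247
finger_force: 20.0
```

>>> step_arm --pt "0.05 0 0 0 0 0 1" --pt "0.05 0 0 0 0 0 1" --pt "0.05 0 0 0 0 0 1" --pt "0 0 0 0 0 0 1"

```text
clock: 15.02
tool_pos: [0.5894, -0.0468, 0.1834]
eef_rot: [0.724, 0.69, 0.001, -0.0]
contact_force: [3.5, 0.3, -0.7]
opening: 0.244
finger_force: 20.0
```

>>> step_arm --pt "0.05 0 0 0 0 0 1" --pt "0.05 0 0 0 0 0 1" --pt "0.05 0 0 0 0 0 1" --pt "0 0 0 0 0 0 1"

```text
clock: 15.52
tool_pos: [0.5894, -0.0463, 0.1834]
eef_rot: [0.724, 0.69, -0.0, 0.0]
contact_force: [4.0, -1.8, 0.2]
opening: 0.247
finger_force: 20.0
```

>>> step_arm --pt "0.05 0.05 0 0 0 0 1" --pt "0.05 0 0 0 0 0 1" --pt "0 0 0 0 0 0 1"

```text
clock: 15.9
tool_pos: [0.5896, -0.0443, 0.1834]
eef_rot: [0.724, 0.69, 0.0, -0.0]
contact_force: [2.2, 1.0, 2.9]
opening: 0.243
finger_force: 20.0
```

>>> step_arm --pt "0.05 0 0 0 0 0 1" --pt "0.05 0 0 0 0 0 1" --pt "0 0 0 0 0 0 1"

```text
clock: 16.27
tool_pos: [0.5896, -0.0442, 0.1834]
eef_rot: [0.724, 0.69, -0.0, 0.0]
contact_force: [2.0, -0.9, 3.1]
opening: 0.242
finger_force: 20.0
```

>>> step_arm --pt "0.05 0 0 0 0 0 1" --pt "0.05 0 0 0 0 0 1" --pt "0 0 0 0 0 0 1"

```text
clock: 16.65
tool_pos: [0.5896, -0.0436, 0.1833]
eef_rot: [0.724, 0.69, -0.001, 0.0]
contact_force: [1.0, -2.4, 4.5]
opening: 0.246
finger_force: 20.0
```

>>> step_arm --pt "0.05 0 -0.03 0 0 0 1" --pt "0.05 0 0 0 0 0 1" --pt "0 0 0 0 0 0 1"

```text
clock: 17.02
tool_pos: [0.5897, -0.042, 0.1834]
eef_rot: [0.724, 0.69, -0.0, -0.0]
contact_force: [0.6, -2.7, 2.1]
opening: 0.242
finger_force: 20.0
```

>>> step_arm --pt "0.05 0 0 0 0 0 1" --pt "0.05 0 0 0 0 0 1" --pt "0 0 0 0 0 0 1"

```text
clock: 17.4
tool_pos: [0.5897, -0.0414, 0.1834]
eef_rot: [0.724, 0.69, -0.0, 0.0]
contact_force: [0.5, -3.3, 0.3]
opening: 0.243
finger_force: 20.0
```

>>> step_arm --pt "0.05 0 0 0 0 0 1" --pt "0.05 0 0 0 0 0 1" --pt "0 0 0 0 0 0 1"

```text
clock: 17.77
tool_pos: [0.5898, -0.0412, 0.1834]
eef_rot: [0.724, 0.69, -0.001, 0.0]
contact_force: [1.9, -4.9, -0.1]
opening: 0.242
finger_force: 20.0
```

>>> step_arm --pt "0.05 0 0 0 0 0 1" --pt "0.05 0 0 0 0 0 1" --pt "0 0 0 0 0 0 1"

```text
clock: 18.15
tool_pos: [0.5897, -0.041, 0.1834]
eef_rot: [0.724, 0.689, -0.001, 0.001]
contact_force: [1.8, -7.4, 1.5]
opening: 0.244
finger_force: 20.0
```

>>> step_arm --pt "0.05 0 0 0 0 0 1" --pt "0.05 0 0 0 0 0 1" --pt "0 0 0 0 0 0 1"

```text
clock: 18.52
tool_pos: [0.5898, -0.0408, 0.1834]
eef_rot: [0.725, 0.689, -0.002, 0.001]
contact_force: [1.1, -8.3, 1.2]
opening: 0.244
finger_force: 20.0
```

The tube stops against the button at travel ≈26 mm with force rising to 8 N, so the button should be in the next hole. Next, unload and tug outwards gently.

>>> step_arm --pt "-0.1 0 0 0 0 0 1" --pt "-0.1 0 0 0 0 0 1" --pt "-0.1 0 0 0 0 0 1" --pt "-0.1 0 0 0 0 0 1" --pt "-0.1 0 0 0 0 0 1" --pt "0 0 0 0 0 0 1" --force 25

```text
clock: 19.27
tool_pos: [0.5898, -0.0415, 0.1834]
eef_rot: [0.724, 0.69, 0.001, -0.001]
contact_force: [0.3, 0.5, -3.8]
opening: 0.242
finger_force: 25.0
```

>>> step_arm --pt "-0.05 0 0 0 0 0 1" --pt "-0.05 0 0 0 0 0 1" --pt "-0.05 0 0 0 0 0 1" --pt "-0.05 0 0 0 0 0 1" --pt "0 0 0 0 0 0 1"

```text
clock: 19.9
tool_pos: [0.5896, -0.0443, 0.1835]
eef_rot: [0.724, 0.69, 0.0, -0.0]
contact_force: [1.7, 4.5, -5.1]
opening: 0.241
finger_force: 25.0
```

>>> step_arm --pt "-0.05 0 -0.04 0 0 0 1" --pt "-0.05 0 0 0 0 0 1" --pt "0 0 0 0 0 0 1"

```text
clock: 20.27
tool_pos: [0.5896, -0.0445, 0.1835]
eef_rot: [0.724, 0.69, 0.001, -0.001]
contact_force: [2.9, 4.9, -8.7]
opening: 0.246
finger_force: 25.0
```

>>> step_arm --pt "-0.05 0 0 0 0 0 1" --pt "-0.05 0 0 0 0 0 1" --pt "0 0 0 0 0 0 1"

```text
clock: 20.65
tool_pos: [0.5896, -0.0447, 0.1835]
eef_rot: [0.723, 0.69, 0.001, -0.001]
contact_force: [1.5, 6.6, -9.0]
opening: 0.242
finger_force: 25.0
```

>>> step_arm --pt "-0.05 0 0.05 0 0 0 1" --pt "-0.05 0 0.03 0 0 0 1" --pt "0 0 0 0 0 0 1"

```text
clock: 21.02
tool_pos: [0.5896, -0.0448, 0.1835]
eef_rot: [0.723, 0.691, 0.002, -0.001]
contact_force: [0.2, 7.9, -4.3]
opening: 0.243
finger_force: 25.0
```

>>> step_arm --pt "-0.05 0 0 0 0 0 1" --pt "-0.05 0 0 0 0 0 1" --pt "0 0 0 0 0 0 1"

```text
clock: 21.4
tool_pos: [0.5896, -0.045, 0.1834]
eef_rot: [0.723, 0.691, 0.002, -0.002]
contact_force: [0.7, 10.9, -4.9]
opening: 0.241
finger_force: 25.0
```

The tube holds against an 11 N tug, so it is locked. I'll hold briefly, relax, and open.

>>> step_arm --pt "0 0 0 0 0 0 1" --pt "0 0 0 0 0 0 1" --pt "0 0 0 0 0 0 1"

```text
clock: 21.78
tool_pos: [0.5896, -0.045, 0.1835]
eef_rot: [0.723, 0.691, 0.002, -0.002]
contact_force: [-0.0, 9.6, -4.6]
opening: 0.247
finger_force: 25.0
```

>>> step_arm --pt "0.1 0 0.02 0 0 0 1" --pt "0.1 0 0 0 0 0 1" --pt "0.1 0 0 0 0 0 1" --pt "0.1 0 0 0 0 0 1" --pt "0.1 0 0 0 0 0 1" --pt "0 0 0 0 0 0 1"

```text
clock: 22.52
tool_pos: [0.5896, -0.0446, 0.1834]
eef_rot: [0.724, 0.69, -0.0, 0.0]
contact_force: [-2.7, 3.3, 3.5]
opening: 0.238
finger_force: 25.0
```

Now open, rise clear, and back away for a check.

>>> step_arm --pt "0 0 0 0 0 0 0.2" --pt "0 0 0 0 0 0 -0.5" --pt "0 0 0 0 0 0 -1" --pt "0 0 0 0 0 0 -1" --pt "0 0 -2 0 0 0 -1" --pt "0 0 -4 0 0 0 -1" --pt "0 0 -5 0 0 0 -1" --pt "0 0 -5 0 0 0 -1"

```text
clock: 23.52
tool_pos: [0.5896, -0.0441, 0.3445]
eef_rot: [0.724, 0.69, -0.0, -0.0]
contact_force: [0.6, -0.0, -0.4]
opening: 0.998
finger_force: 0.0
```

>>> step_arm --pt "-3 -3.5 0 0 0 0 -1" --pt "-4 -4 0 0 0 0 -1" --pt "-4 -4 0 0 0 0 -1" --pt "-4 -4 0 0 0 0 -1" --pt "-4 -3 0 0 0 0 -1" --pt "-4 0 0 0 0 0 -1" --pt "-3 0 0 0 0 0 -1" --pt "0 0 0 0 0 0 -1"

```text
clock: 24.52
tool_pos: [0.3917, -0.297, 0.3427]
eef_rot: [0.726, 0.688, -0.0, 0.0]
contact_force: [0.0, 0.7, -0.2]
opening: 1.004
finger_force: 0.0
```

```bash
python3 - <<'E'
from h import *
from plant import r
s=r.get_state();print(s["clock"],s["tool_pos"],s["contact_force"])
T=r.snapshot("top");S=r.snapshot("side");a=pickle.load(open("pics/top0.pkl","rb"));b=pickle.load(open("pics/side0.pkl","rb"))
for X in(a,T):
    g=cv2.cvtColor(X["pixels"],cv2.COLOR_RGB2GRAY).astype(float)[172:177,255:290].mean(0);i=np.argmin(g);w=np.clip(200-g[i-3:i+4],0,None);u=255+(w*np.arange(i-3,i+4)).sum()/w.sum();print("sleeve end",u,plane(X,[(u,174)],.194))
c=np.vstack([cv2.resize(X["pixels"][150:200,205:405,::-1],None,fx=4,fy=4,interpolation=2) for X in(a,T)])
d=np.hstack([cv2.resize(X["pixels"][130:350,190:345,::-1],(400,568//2)) for X in(b,S)])
cv2.imwrite("pics/b4.png",np.vstack([c[:, :800],d[:200]]))
E
```

```text
24.525 [ 0.39172602 -0.29702236  0.34271524] [ 0.02018349  0.6847581  -0.18435593]
sleeve end 275.82599580712787 [[ 0.59210088 -0.0110804   0.194     ]]
sleeve end 263.7196261682243 [[0.59154057 0.01197335 0.194     ]]
```

View pics/b4.png

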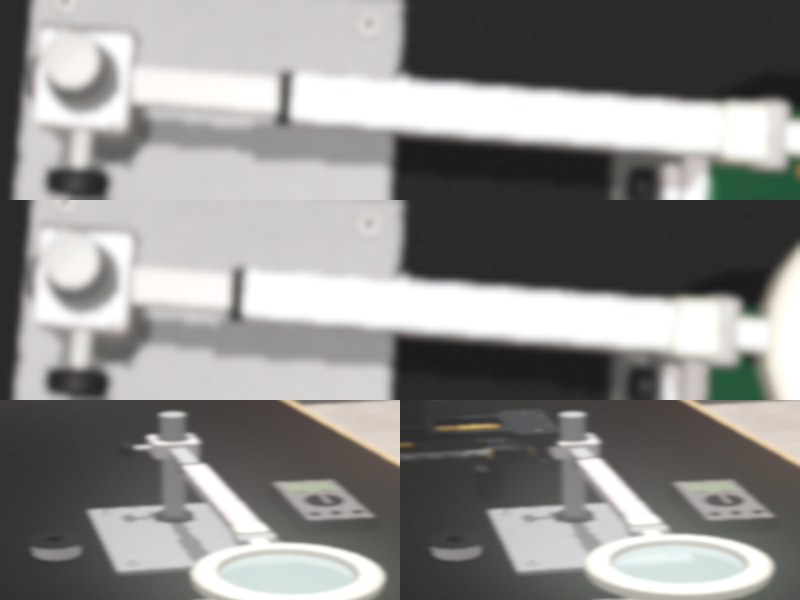

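The sleeve end is now at px 263.7 (it was 275.8), a slide of about 23 mm. The button's bump shows again at crop (402,273), and the board holder, multimeter and reel have not moved. I'll hand it in.

```bash
python3 -c "
from plant import r
print(r.finish_job())"
```

```text
the job is handed in; nothing more can be done
None
```

The boom is one hole shorter: the tube slid about 23 mm, the button clicked out in the next hole, and it held a tug of about 10 N outwards before I let go and handed the job in; the hardest push on the button came while camming it in, about 18 N by my estimate (20.5 N measured at the wrist), close to the 20 N limit.

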